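# Take the glued printing block out of the clamp

## Task

The glue on the printing block in the clamp has set. Slide the clamp's jaw, the one with the black post, all the way open, then lift the block out and set it down gently, printing face down and flat, in the shallow metal tray. Leave the jaw open.

Things in the scene. Friction and masses are not known exactly. Their poses are not given: they have to be found in the camera images.
- jaw (a joint): Opening of the clamp's sliding jaw, m: 0 shut, 0.060 fully open at its stop; starts at 0 to 0.004. It slides level along +x of point jaw_post, with about 4 N of friction, and stays where left. Its steel lip (top 56 mm above the table) reaches 12 mm over the edge of the block's base when shut: the block cannot be lifted until the jaw has moved 15 mm.
- jaw_post (a point): Centre of the top of the black upright round post on the sliding jaw: 20 mm across, 50 mm tall, top 106 mm above the table; the grey jaw below it is 80 mm wide, top at 56 mm. x: level, the way the jaw opens, away from the block and roughly from the robot; z up. With the jaw shut the middle of the block's handle is 58 mm from the post, along -x.
- block: Wooden printing block in the clamp, 0.15 to 0.31 kg: base 80 x 70 mm (x, y), 25 mm thick, carved face down; on it, centred, a pale upright bar handle 44 mm long (x), 24 thick (y), 50 tall. Origin: centre of the underside, z up, x along the jaw's slide. It stands 20 mm above the table between low rails and jaws: lift it straight up 30 mm first. Not the smaller or round block elsewhere.
- tray: Shallow, empty metal tray fixed to the table: 210 x 170 mm outside (its x, y), walls 18 mm high and 4 mm thick, floor 4 mm thick. Origin: centre of its underside, z up. It lies left or right of the robot's middle line, with the clamp on the other side. Not the deep blue tub at the table's edge.
Mind the look-alikes: they are no part of the job. What is shaped like the block but purple or turquoise is not meant.

How it is judged (in metres and radians):
On the way, in this order (a step that is already met when the one before it is completed fails the run):
1. the jaw is slid open (more than 45 of its 60 mm) with the block still in the clamp (within 30 mm of its start) (value of joint jaw above 0.045 m and distance of block from where it was at the start of the episode below 0.03 m), for 0.2 s.
2. the block is lifted out of the clamp (underside more than 45 mm above the table), upright within 30 degrees (height (world z) of block above 0.045 m and angle between block's own z axis and vertical below 0.52 rad), for 0.2 s.
At the end, for the whole second after the job is handed in: The block lies at rest on the tray's floor, inside its walls (underside less than 10 mm above the tray's underside), handle up and flat within 5 degrees, and the jaw is still open by more than 40 mm (x of block in the frame of tray between -0.1 and 0.1 m and y of block in the frame of tray between -0.08 and 0.08 m and z of block in the frame of tray below 0.01 m and angle between block's own z axis and vertical below 0.087 rad and linear speed of block below 0.02 m/s and value of joint jaw above 0.04 m); the robot touches nothing.
It fails at once if the block is dropped or thrown (moves faster than 0.7 m/s, as after a fall of some 25 mm, with no finger touching it) (linear speed of block above 0.7 m/s and contact force between the fingers and block below 0.05 N).
It also fails if it takes over 54 s, if anything falls off the work surface, if the arm or the gripper's body presses on something with over 40 N, if the wrist force passes 120 N, or if a joint passes its speed limit or range.

## Robot

A 7-joint arm with a two-finger parallel gripper is mounted at the origin on the work surface. World frame = base frame: x ahead of the robot, y to its left, z up, the work surface at z = 0. Lengths are in m, angles in degrees, forces in N, time in s.
With the tool pointing down it reaches from about 0.425 to 0.875 m from the base axis. Payload 4.7 kg.
Tool frame: the origin (TCP) lies at the very end of the fingers, on their centre line; the grasp point (between the pads) lies 19 mm behind it; z points along the fingers, y is the direction in which the jaws open and shut (so a half turn about z gives the same grasp; the last joint's range is limited). The gripper opens to 87 mm and grips with 3 to 60 N. Pads are 19 mm wide; open, the fingers measure 117 mm over their backs; the gripper's body (75 mm by 190 mm) begins 51 mm behind the grasp point.
Start: joints at [-62.905, 18.392, -4.016, 83.108, 1.295, 78.541, -3.26], TCP at [0.288, 0.583, 0.223] pointing down, gripper open.
Joint ranges: [-163.93, 163.93], [-17.29, 119.83], [-79.2, 71.16], [3.27, 140.29], [-89.18, 269.18], [5.43, 117.66], [-154.24, 154.24]. Speed limits (degrees/s): [147.25, 147.25, 180, 180, 180, 180, 180].

## Interface

Orientations are given as [roll, pitch, yaw] about the fixed x, y, z axes, in that order (R = Rz(yaw) Ry(pitch) Rx(roll)).
In Python, from cell import * gives the robot as it stands.
- The arm moves only by the tool drive_tool, never from a script. Its argument "moves" is text: rows parted by semicolons, each of 5 numbers parted by spaces: the shift along the tool's x, y, z in m, then the turn about the tool's z in degrees, then the gripper's target within -1 to 1 (fully open at 1, half-way at 0, shut at -1). In form: x y z yaw fingers; .... A call has exactly 8 rows; each row is the pose to reach, as a shift and turn from the pose commanded when the call began, along the tool's axes at that moment; what a row does not reach only later rows make up. A row lasts 1/10 s, in which the tool goes at most 50 mm and 8.59 degrees, less where a joint would pass 70% of its speed; a pose out of reach is approached as far as the arm can. A call with a gripper value outside its range is refused whole. The fingers move at their own pace and stop on an object; "grip_force" is the grip in N (left out, the last holds). Time passes only in rows, so rows that repeat a pose let the fingers close, or fill a call up. It gives the time, the measured TCP pose, the force and the opening at its end, in the units of the state.
- get_obs(): the state, without advancing time (a new reading comes with each control period).
- read_camera(name): name is "scene" or "side" or "wrist"; returns (picture, depth): 420x560x3 uint8, red, green, blue; 420x560 float32, m along the optical axis (not along the pixel's ray), 0 where there is no reading.
- calibration(name): a dict with "intrinsics" (3x3 intrinsics, pixels), "k1" (the pictures are not rectified: a ray, as slopes to the right and down, at radius r is drawn at 1 + k1 r^2 times it, then the intrinsics apply), "cam_to_world" (4x4, takes a point from camera to world coordinates); the wrist camera has in their place "T_tool_cam" (4x4, takes a point from camera to tool coordinates, whose origin is the TCP and whose axes are the flange's). Camera axes: x right, y up, looking along -z (the intrinsics and any distortion apply to the point x, -y, -z); pixel columns grow to the right and rows downward; lengths in m; the calibration is good to about 2 mm. A picture is of the moment at which its call begins: read the wrist's pose just before it. calibration takes no time and is no camera call.
- sign_off(): hands the job in, once; it reports no verdict.
Trained networks look in the newest picture that a camera, given by its name, has taken for a name from the list of things; names that differ only in an ending like _2 or _b are one class to them, and where a whole thing is asked for, a point or a joint stands for the part that bears it (a point fixed in the world has none). Each returns a list of dicts, best first, with "conf" (0 to 1); they miss things now and then, are a little off and sometimes report something else, mostly with a low value. They report only what shows in the picture. A call takes as long as a camera call. They do not tell look-alikes from the thing itself.
- search_frame(camera, name): "uv" ([column, row] in pixels, amid what is visible of it).
- pinpoint(camera, name): "uv" ([column, row] in pixels: a listed point, or the origin of a listed thing).
The state is a dict: "time_s": time; "qpos": joint angles; "joint_velocities": joint speeds; "effort": joint torques, N m; "tool_pos": TCP position; "tool_rot": TCP orientation; "force": force on the tool from outside, world axes, zero at the start; "wrist_torque": the same for the moment, N m; "grip_width": finger opening in m.
Only numpy, scipy, OpenCV 4.12 (cv2) and the standard library are available. Lean on these libraries where they do the work, as an engineer would, in place of code of your own. Each camera call takes 0.05 s, during which the arm holds its last target. There are 200 camera calls.

## Working session

There is one attempt and no reset: what is moved stays moved. The work goes in short steps, Python scripts to look and compute and a tool call to move; the robot and the scene stay as the last step left them, time stands still between calls to the robot, and variables do not carry over. Pictures are saved under pics/ and viewed, about 8 in all and at most 12, crops included, and the job is handed in when it is done.

Besides the shell and the picture viewer there is one more tool, called after ">>>" as name(argument=value, ...) on one line, values as JSON. drive_tool: Moves the arm, as the interface text tells. Its arguments: {"type":"object","properties":{"moves":{"type":"string"},"grip_force":{"type":"number"}},"required":["moves"]}

```bash
mkdir -p pics
cat > h.py <<'E'
from cell import *
import numpy as np, cv2
from scipy.spatial.transform import Rotation as Ro
def T_tool(o):
    T=np.eye(4);T[:3,:3]=Ro.from_euler('xyz',o["tool_rot"],degrees=True).as_matrix();T[:3,3]=o["tool_pos"];return T
def shot(n):
    o=get_obs();im,d=read_camera(n);c=calibration(n)
    M=c["cam_to_world"] if "cam_to_world" in c else T_tool(o)@np.array(c["T_tool_cam"])
    return im,d,c,np.array(M)
def rays(uv,c):
    uv=np.array(uv,float).reshape(-1,2);K=np.array(c["intrinsics"]);k=c["k1"]
    p=np.c_[(uv[:,0]-K[0,2])/K[0,0],(uv[:,1]-K[1,2])/K[1,1]];q=p.copy()
    for _ in range(20): q=p/(1+k*(q**2).sum(1,keepdims=True))
    return np.c_[q[:,0],-q[:,1],-np.ones(len(q))]
def w(uv,d,c,M):  # by depth
    uv=np.array(uv,float).reshape(-1,2);z=np.array([d[int(round(v)),int(round(u))] for u,v in uv])[:,None]
    return (rays(uv,c)*z)@M[:3,:3].T+M[:3,3]
def atz(uv,z,c,M):
    r=rays(uv,c)@M[:3,:3].T;return M[:3,3]+r*((z-M[2,3])/r[:,2])[:,None]
def save(n,im): cv2.imwrite(n,im[:,:,::-1])
def cloud(d,c,M):
    v,u=np.mgrid[:d.shape[0],:d.shape[1]];r=rays(np.c_[u.ravel(),v.ravel()],c)*d.reshape(-1,1)
    return (r@M[:3,:3].T+M[:3,3]).reshape(*d.shape,3)
E
python3 - <<'E'
from h import *
np.set_printoptions(precision=3,suppress=True)
print(get_obs())
for n in ("scene","side"):
    im,d,c,M=shot(n);save(f"pics/{n}.png",im);np.savez(f"{n}.npz",im=im,d=d,M=M)
    for t in ("block","jaw_post","tray"):
        for r in pinpoint(n,t)[:3]:
            print(n,t,r, w(r["uv"],d,c,M))
E
```

```text
{'time_s': 0.0, 'qpos': array([-62.906,  18.44 ,  -4.016,  83.175,   1.294,  78.54 ,  -3.259]), 'joint_velocities': array([-0.07 ,  0.075, -0.05 ,  0.042,  0.023, -0.119, -0.012]), 'effort': array([  0.   , -49.129,  -0.404, -31.253,  -0.064,   0.043,   0.   ]), 'tool_pos': array([0.288, 0.582, 0.221]), 'tool_rot': array([-179.889,    0.005,  153.717]), 'force': array([ 0.082, -0.321, -0.162]), 'wrist_torque': array([-0.024, -0.02 ,  0.002]), 'grip_width': 0.08722938482247397}
scene block {'uv': [210.3, 269.6], 'conf': 0.87} [[0.56  0.014 0.025]]
scene block {'uv': [264.4, 172.3], 'conf': 0.63} [[ 0.275 -0.2    0.026]]
scene block {'uv': [211.8, 209.1], 'conf': 0.61} [[ 0.47  -0.133  0.038]]
scene jaw_post {'uv': [186.5, 183.6], 'conf': 0.97} [[ 0.509 -0.166  0.105]]
scene tray {'uv': [272.2, 320.2], 'conf': 0.97} [[0.521 0.168 0.002]]
side block {'uv': [282.5, 354.7], 'conf': 0.92} [[ 0.242 -0.244  0.033]]
side block {'uv': [335.9, 213.2], 'conf': 0.67} [[ 0.523 -0.03   0.025]]
side block {'uv': [350.1, 271.8], 'conf': 0.58} [[ 0.434 -0.18   0.046]]
side jaw_post {'uv': [389.3, 229.2], 'conf': 0.7} [[ 0.602 -0.11  -0.002]]
side tray {'uv': [279.0, 173.4], 'conf': 0.75} [[0.511 0.163 0.005]]
```

View pics/scene.png

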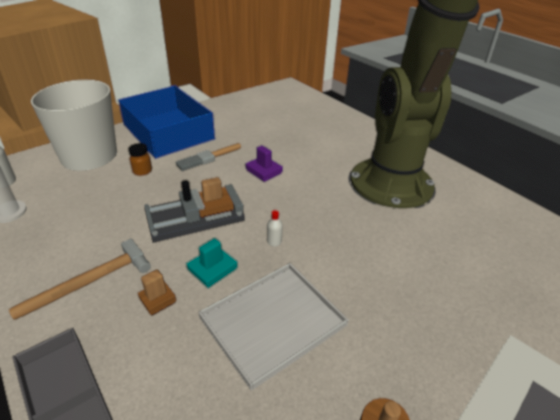

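View pics/side.png

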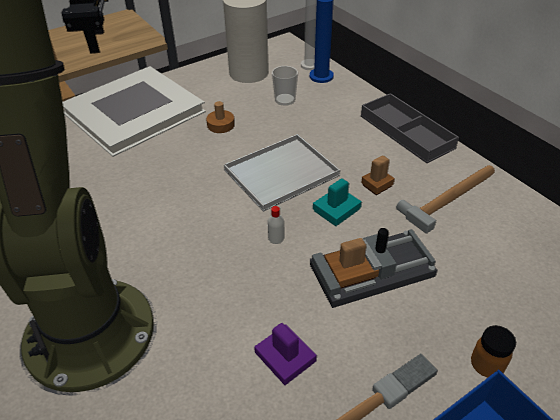

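The real block is the wooden one in the clamp, at scene (213,195) and side (350,258), beside the black post at scene (186,188) and side (382,240). The others are not meant: turquoise at scene (212,262), purple (264,163), small wooden (155,290) and round (385,412). The tray is at scene (272,320).

Run:
```python
from h import *
np.set_printoptions(precision=4,suppress=True)
boxes={"scene":dict(clamp=(140,170,250,240),tray=(195,262,350,382),bottle=(262,205,290,250),turq=(185,235,240,285)),"side":dict(clamp=(305,222,442,308),tray=(220,132,344,210),bottle=(262,203,290,246),turq=(310,175,365,224))}
crops=[]
for n in ("scene","side"):
    z=np.load(n+".npz");im,d,M=z["im"],z["d"],z["M"];c=calibration(n);P=cloud(d,c,M)
    g=lambda b:(P[b[1]:b[3],b[0]:b[2]].reshape(-1,3),im[b[1]:b[3],b[0]:b[2]].reshape(-1,3).astype(int))
    p,col=g(boxes[n]["clamp"])
    dark=col.max(1)<60
    for nm,m in (("post",dark&(p[:,2]>.07)&(p[:,2]<.115)),("posttop",dark&(p[:,2]>.101)&(p[:,2]<.115)),("handle",(~dark)&(p[:,2]>.06)&(p[:,2]<.11)&(col[:,0]>col[:,2]+30)),("handletop",(~dark)&(p[:,2]>.088)&(p[:,2]<.103)&(col[:,0]>col[:,2]+30))):
        q=p[m]
        if len(q)>3:print(n,nm,len(q),np.median(q,0),q.min(0),q.max(0))
    q=p[(~dark)&(p[:,2]>.088)&(p[:,2]<.103)&(col[:,0]>col[:,2]+30)]
    if len(q)>5: print(" handle rect",cv2.minAreaRect((q[:,:2]*1000).astype(np.float32)))
    q=p[(p[:,2]>.008)&(p[:,2]<.06)]; print(" clamp rect",cv2.minAreaRect((q[:,:2]*1000).astype(np.float32)))
    p,col=g(boxes[n]["tray"])
    q=p[(p[:,2]>.010)&(p[:,2]<.022)];print(" tray rim rect",len(q),cv2.minAreaRect((q[:,:2]*1000).astype(np.float32)))
    for k in("bottle","turq"):
        p,_=g(boxes[n][k]);q=p[p[:,2]>.02];print(" ",k,np.median(q,0),"top",np.percentile(q[:,2],98))
    b=boxes[n]["clamp"];cr=cv2.resize(im[b[1]-8:b[3]+8,b[0]-8:b[2]+8],(560,300),interpolation=cv2.INTER_CUBIC);crops.append(cr)
save("pics/crop.png",np.vstack(crops))
```

```text
scene post 115 [ 0.5116 -0.1687  0.0902] [ 0.5021 -0.1809  0.0704] [ 0.5192 -0.1651  0.1066]
scene posttop 32 [ 0.5098 -0.1709  0.104 ] [ 0.5026 -0.1809  0.1011] [ 0.5175 -0.1651  0.1066]
scene handle 336 [ 0.4561 -0.153   0.0834] [ 0.4316 -0.1737  0.0601] [ 0.4761 -0.1447  0.0971]
scene handletop 136 [ 0.4546 -0.1564  0.0935] [ 0.4316 -0.1737  0.088 ] [ 0.4759 -0.1447  0.0971]
 handle rect ((453.4366455078125, -160.3507843017578), (22.494831085205078, 43.07289123535156), 73.30035400390625)
 clamp rect ((444.1469421386719, -235.517578125), (278.7695007324219, 283.11163330078125), 71.80091857910156)
 tray rim rect 1550 ((519.943115234375, 127.50337219238281), (253.5171356201172, 211.90359497070312), 89.38102722167969)
  bottle [0.4009 0.0097 0.0539] top 0.08558238411896635
  turq [0.5554 0.0076 0.0262] top 0.07610634289922279
side post 216 [ 0.5021 -0.1811  0.0935] [ 0.4298 -0.1882  0.0703] [ 0.5152 -0.1516  0.1092]
side posttop 77 [ 0.5054 -0.1786  0.1057] [ 0.4986 -0.1879  0.1011] [ 0.5152 -0.1691  0.1092]
side handle 500 [ 0.4466 -0.1699  0.0896] [ 0.4264 -0.18    0.0601] [ 0.4735 -0.1477  0.0985]
side handletop 264 [ 0.4487 -0.1658  0.0943] [ 0.4289 -0.1791  0.088 ] [ 0.4735 -0.1477  0.0985]
 handle rect ((450.1917724609375, -163.8780975341797), (25.79052734375, 43.27391052246094), 74.04590606689453)
 clamp rect ((515.5799560546875, -167.02061462402344), (212.68402099609375, 258.5654296875), 54.90743637084961)
 tray rim rect 948 ((519.5668334960938, 128.71400451660156), (213.57437133789062, 250.7551727294922), 0.04472947120666504)
  bottle [ 0.3877 -0.0075  0.0543] top 0.08713611392692139
  turq [ 0.5355 -0.0149  0.0271] top 0.07762802491927055
```

View pics/crop.png

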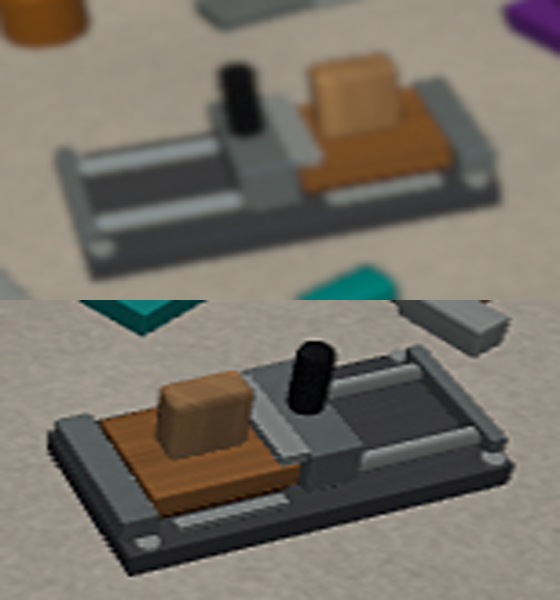

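Both cameras agree. The handle is at about (0.452,-0.162), 44x24 mm, with its long axis at -16°. The post is at about (0.507,-0.177), 58 mm from the handle as specified, and the tray is at about (0.516,0.165). The crop confirms the wooden block under the jaw's lip next to the black post.

```bash
cat >> h.py <<'E'
def shift(p,yaw):
    o=get_obs();T=T_tool(o);s=T[:3,:3].T@(np.array(p)-T[:3,3]);dy=-((yaw-o["tool_rot"][2]+180)%360-180)
    print("t",round(o["time_s"],2),"pos",np.round(o["tool_pos"],4),"rot",np.round(o["tool_rot"],1),"F",np.round(o["force"],1),"w",round(o["grip_width"],4),"-> shift",np.round(s,4),"turn",round(dy,1))
E
python3 -c "
from h import *
shift((.497,-.174,.21),163.8)"
```

```text
t 0.4 pos [0.2878 0.5827 0.2224] rot [-180.     0.   153.7] F [-0.3  0.6 -0.6] w 0.0874 -> shift [-0.5227 -0.5859  0.0125] turn -10.1
```

>>> drive_tool(moves="-0.52 -0.586 0.012 -10 0; -0.52 -0.586 0.012 -10 0; -0.52 -0.586 0.012 -10 0; -0.52 -0.586 0.012 -10 0; -0.52 -0.586 0.012 -10 0; -0.52 -0.586 0.012 -10 0; -0.52 -0.586 0.012 -10 0; -0.52 -0.586 0.012 -10 0", grip_force=30)

```text
time_s: 1.2
tool_pos: [0.3937, 0.195, 0.2168]
tool_rot: [179.9, 0.0, 163.7]
force: [1.5, 1.1, 0.2]
grip_width: 0.0441
```

```bash
python3 -c "
from h import *
shift((.497,-.174,.21),163.8)"
```

```text
t 1.2 pos [0.3937 0.195  0.2168] rot [179.9   0.  163.7] F [1.5 1.1 0.2] w 0.0441 -> shift [-0.2026 -0.3253  0.0065] turn -0.1
```

>>> drive_tool(moves="-0.2 -0.325 0.006 0 0; -0.2 -0.325 0.006 0 0; -0.2 -0.325 0.006 0 0; -0.2 -0.325 0.006 0 0; -0.2 -0.325 0.006 0 0; -0.2 -0.325 0.006 0 0; -0.2 -0.325 0.006 0 0; -0.2 -0.325 0.006 0 0")

```text
time_s: 2.0
tool_pos: [0.4943, -0.1754, 0.211]
tool_rot: [-179.9, 0.1, 163.5]
force: [0.1, 0.6, -0.2]
grip_width: 0.0435
```

Run:
```python
from h import *
np.set_printoptions(precision=4,suppress=True)
import time
im,d,c,M=shot("wrist");P=cloud(d,c,M);p=P.reshape(-1,3);col=im.reshape(-1,3).astype(int)
shift((.507,-.177,.21),163.8)
for r in pinpoint("wrist","jaw_post")[:2]: print(r,atz(r["uv"],.106,c,M))
dark=(col.max(1)<60)&(p[:,2]>.100)&(p[:,2]<.112);print("post",dark.sum(),p[dark].mean(0) if dark.any() else 0)
h=(p[:,2]>.09)&(p[:,2]<.1)&(col[:,0]>col[:,2]+30)
if h.sum()>9:print("handle",cv2.minAreaRect((p[h,:2]*1000).astype(np.float32)))
save("pics/w1.png",im)
```

```text
t 2.05 pos [ 0.4946 -0.1801  0.2111] rot [-179.7    0.2  163.2] F [ 0.4 -3.2  0.4] w 0.0433 -> shift [-0.011   0.0065  0.0011] turn -0.6
{'uv': [283.2, 223.8], 'conf': 0.82} [[ 0.5089 -0.1762  0.106 ]]
post 402 [ 0.5083 -0.1774  0.1046]
handle ((452.9158935546875, -163.41232299804688), (23.630075454711914, 43.370426177978516), 74.12434387207031)
```

View pics/w1.png

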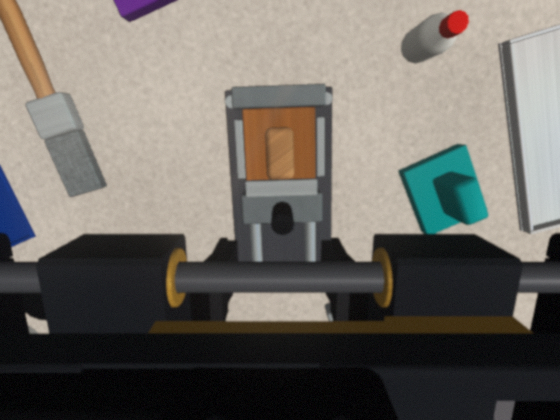

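Wrist view: post at (282,217), block handle at (280,152), both wood and black as described. The post measures (0.508,-0.177), so I'll go down around it.

```bash
python3 -c "
from h import *
shift((.508,-.177,.068),164)"
```

```text
t 2.1 pos [ 0.494  -0.1767  0.2108] rot [-1.798e+02  1.000e-01  1.632e+02] F [-0.9  0.8 -0.2] w 0.0435 -> shift [-0.0132  0.0042  0.1428] turn -0.8
```

>>> drive_tool(moves="-0.013 0.003 0.02 -0.5 0; -0.013 0.003 0.06 -0.5 0; -0.013 0.003 0.09 -0.5 0; -0.013 0.003 0.11 -0.5 0; -0.013 0.003 0.125 -0.5 0; -0.013 0.003 0.138 -0.5 0; -0.013 0.003 0.142 -0.5 0; -0.013 0.003 0.142 -0.5 0")

```text
time_s: 2.9
tool_pos: [0.5077, -0.1716, 0.0684]
tool_rot: [180.0, -0.0, 164.2]
force: [-0.3, -1.0, 1.0]
grip_width: 0.0435
```

>>> drive_tool(moves="0 0 0 0 -0.3; 0 0 0 0 -0.6; 0 0 0 0 -1; 0 0 0 0 -1; 0 0 0 0 -1; 0 0 0 0 -1; 0 0 0 0 -1; 0 0 0 0 -1")

```text
time_s: 3.7
tool_pos: [0.507, -0.1764, 0.0692]
tool_rot: [-179.7, 0.1, 164.1]
force: [-1.9, -7.2, 1.2]
grip_width: 0.0193
```

```bash
python3 -c "
from h import *
shift((.508+.06*.961,-.177-.06*.276,.068),164)"
```

```text
t 3.7 pos [ 0.507  -0.1764  0.0692] rot [-1.797e+02  1.000e-01  1.641e+02] F [-1.9 -7.2  1.2] w 0.0193 -> shift [-0.0611 -0.0004  0.0013] turn 0.1
```

>>> drive_tool(moves="-0.008 -0.001 0 0 -1; -0.018 -0.002 0 0 -1; -0.028 -0.003 0 0 -1; -0.038 -0.003 0 0 -1; -0.047 -0.003 0 0 -1; -0.054 -0.003 0 0 -1; -0.058 -0.003 0 0 -1; -0.061 -0.003 0 0 -1")

```text
time_s: 4.5
tool_pos: [0.5647, -0.1916, 0.0691]
tool_rot: [180.0, -0.1, 164.2]
force: [-10.3, 3.1, 10.0]
grip_width: 0.0193
```

>>> drive_tool(moves="0 0 0 0 -1; 0 0 0 0 -1; 0 0 0 0 -1; 0 0 0 0 -0.5; 0 0 0 0 0; 0 0 0 0 0; 0 0 0 0 0; 0 0 0 0 0")

```text
time_s: 5.3
tool_pos: [0.5655, -0.1912, 0.0684]
tool_rot: [180.0, 0.0, 164.2]
force: [0.8, -0.6, 0.4]
grip_width: 0.0413
```

```bash
python3 -c "
from h import *
shift((.507,-.1764,.15),164)
im,d,c,M=shot('scene')
for r in pinpoint('scene','jaw_post')[:1]: print(r,atz(r['uv'],.106,c,M))"
```

```text
t 5.3 pos [ 0.5655 -0.1912  0.0684] rot [180.    0.  164.2] F [ 0.8 -0.6  0.4] w 0.0413 -> shift [ 0.0603 -0.0017 -0.0817] turn 0.2
{'uv': [156.7, 189.7], 'conf': 0.81} [[ 0.57132562 -0.18146043  0.106     ]]
```

>>> drive_tool(moves="0 0 -0.03 0 0; 0 0 -0.07 0 0.2; 0 0 -0.09 0 0.2; 0.04 0 -0.09 0 0.2; 0.08 0 -0.09 0 0.2; 0.1 0 -0.09 0 0.2; 0.11 0 -0.09 0 0.2; 0.11 0 -0.09 0 0.2")

```text
time_s: 6.2
tool_pos: [0.4593, -0.161, 0.1588]
tool_rot: [179.9, 0.1, 164.2]
force: [0.3, -0.5, 1.3]
grip_width: 0.0522
```

Run:
```python
from h import *
np.set_printoptions(precision=4,suppress=True)
for n in ("wrist","scene","side"):
    im,d,c,M=shot(n);P=cloud(d,c,M);p=P.reshape(-1,3);col=im.reshape(-1,3).astype(int)
    h=(p[:,2]>.09)&(p[:,2]<.1)&(col[:,0]>col[:,2]+30)&(abs(p[:,0]-.45)<.06)&(abs(p[:,1]+.16)<.06)
    if h.sum()>9:print(n,"handle",h.sum(),cv2.minAreaRect((p[h,:2]*1000).astype(np.float32)))
    b=(col.max(1)<60)&(p[:,2]>.1)&(p[:,2]<.112)&(abs(p[:,0]-.565)<.03)&(abs(p[:,1]+.19)<.03)
    if b.any():print(n,"post",b.sum(),p[b].mean(0))
    if n=="wrist":save("pics/w2.png",im)
shift((.452,-.163,.057),164)
```

```text
wrist handle 1813 ((452.3640441894531, -163.18243408203125), (23.574260711669922, 42.83888626098633), 75.62042236328125)
scene handle 120 ((453.595458984375, -160.65895080566406), (23.37792205810547, 41.83549499511719), 75.68807983398438)
scene post 38 [ 0.5678 -0.1861  0.1039]
side handle 250 ((450.6073913574219, -163.98216247558594), (24.448291778564453, 43.999229431152344), 77.20333099365234)
side post 83 [ 0.5635 -0.1937  0.1049]
t 6.35 pos [ 0.4608 -0.1617  0.1588] rot [-180.     0.1  164.2] F [ 0.5 -0.   0.5] w 0.0523 -> shift [ 0.0082 -0.0036  0.1018] turn 0.2
```

View pics/w2.png

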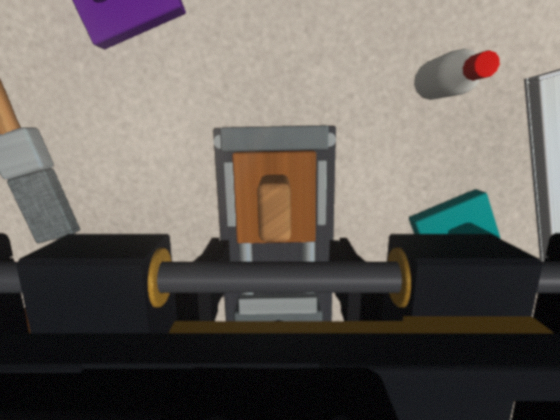

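The wrist view shows the lip clear of the block, with the handle at (275,210) measured at (0.452,-0.163). The jaw has moved about 59 mm. Next I descend and grasp the handle.

>>> drive_tool(moves="0.008 -0.003 0.02 0 0.2; 0.008 -0.003 0.05 0 0.2; 0.008 -0.003 0.075 0 0.2; 0.008 -0.003 0.09 0 0.2; 0.008 -0.003 0.098 0 0.2; 0.008 -0.003 0.101 0 0.2; 0.008 -0.003 0.101 0 0; 0.008 -0.003 0.101 0 -0.2")

```text
time_s: 7.15
tool_pos: [0.452, -0.1624, 0.0582]
tool_rot: [180.0, 0.1, 164.2]
force: [-0.0, -0.1, 0.3]
grip_width: 0.0429
```

>>> drive_tool(moves="0 0 0 0 -0.4; 0 0 0 0 -0.7; 0 0 0 0 -1; 0 0 0 0 -1; 0 0 0 0 -1; 0 0 0 0 -1; 0 0 0 0 -1; 0 0 0 0 -1", grip_force=30)

```text
time_s: 7.95
tool_pos: [0.4515, -0.1622, 0.0579]
tool_rot: [180.0, 0.0, 164.2]
force: [-0.7, 0.2, 6.0]
grip_width: 0.024
```

>>> drive_tool(moves="0 0 -0.006 0 -1; 0 0 -0.015 0 -1; 0 0 -0.027 0 -1; 0 0 -0.042 0 -1; 0 0 -0.06 0 -1; 0 0 -0.08 0 -1; 0 0 -0.1 0 -1; 0 0 -0.11 0 -1")

```text
time_s: 8.75
tool_pos: [0.4514, -0.1623, 0.1695]
tool_rot: [179.9, 0.1, 164.2]
force: [0.4, 0.0, -3.8]
grip_width: 0.0238
```

Run:
```python
from h import *
np.set_printoptions(precision=4,suppress=True)
for n in ("scene","side"):
    im,d,c,M=shot(n);P=cloud(d,c,M)
    p=P.reshape(-1,3)
    for r in pinpoint(n,"tray")[:1]: print(n,"tray",r,atz(r["uv"],0.0,c,M))
    q=p[(p[:,2]>.011)&(p[:,2]<.022)&(p[:,0]>.38)&(p[:,0]<.66)&(p[:,1]>.055)&(p[:,1]<.30)]
    print(len(q),cv2.minAreaRect((q[:,:2]*1000).astype(np.float32)))
    save("pics/lift_%s.png"%n,im)
shift((.516,.165,.168),164)
```

```text
scene tray {'uv': [275.3, 318.6], 'conf': 0.79} [[0.5134 0.1667 0.    ]]
1310 ((520.8775024414062, 168.1883544921875), (172.62982177734375, 211.0435028076172), 89.44994354248047)
side tray {'uv': [277.6, 171.1], 'conf': 0.58} [[0.5167 0.1771 0.    ]]
775 ((520.36865234375, 166.20301818847656), (175.24293518066406, 213.26312255859375), 89.73494720458984)
t 8.95 pos [ 0.4505 -0.1619  0.1669] rot [180.   -0.1 164.2] F [-0.7  0.1 -3.4] w 0.0239 -> shift [ 0.0259  0.3324 -0.001 ] turn 0.2
```

View pics/lift_side.png

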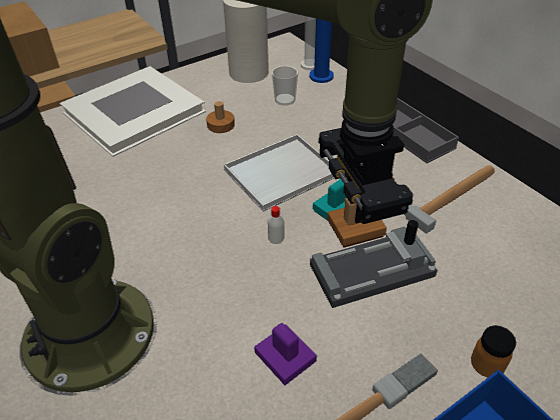

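The block hangs upright in the gripper at side (357,225), and the jaw is still open with its post at (411,233). The tray rim fits 211x173 mm centred at (0.520,0.167). I carry it across at about 0.13 m underside height, above the bottle (0.087) and the turquoise piece (0.077).

>>> drive_tool(moves="0.001 0.02 0 0 -1; 0.004 0.055 0 0 -1; 0.007 0.095 0 0 -1; 0.01 0.14 0 0 -1; 0.013 0.185 0 0 -1; 0.016 0.23 0 0 -1; 0.018 0.27 0 0 -1; 0.02 0.3 0 0 -1")

```text
time_s: 9.75
tool_pos: [0.5125, 0.1351, 0.1657]
tool_rot: [-179.9, -0.1, 164.4]
force: [0.4, -1.2, -2.5]
grip_width: 0.0238
```

>>> drive_tool(moves="0.001 0.02 0 0 -1; 0.002 0.032 0 0 -1; 0.003 0.036 0 0 -1; 0.003 0.036 0.02 0 -1; 0.003 0.036 0.04 0 -1; 0.003 0.036 0.06 0 -1; 0.003 0.036 0.075 0 -1; 0.003 0.036 0.085 0 -1")

```text
time_s: 10.55
tool_pos: [0.5199, 0.1659, 0.0813]
tool_rot: [-179.9, -0.1, 164.1]
force: [-0.7, 0.2, -3.6]
grip_width: 0.0241
```

Run:
```python
from h import *
for i in range(2): im,d,c,M=shot("side")
save("pics/low.png",im[80:280,180:480].repeat(2,0).repeat(2,1));shift((.52,.167,.042),164)
```

```text
t 10.65 pos [0.5195 0.1664 0.0812] rot [-1.799e+02 -1.000e-01  1.641e+02] F [-0.6 -0.2 -1.8] w 0.024 -> shift [-0.0004  0.0008  0.0392] turn 0.1
```

View pics/low.png

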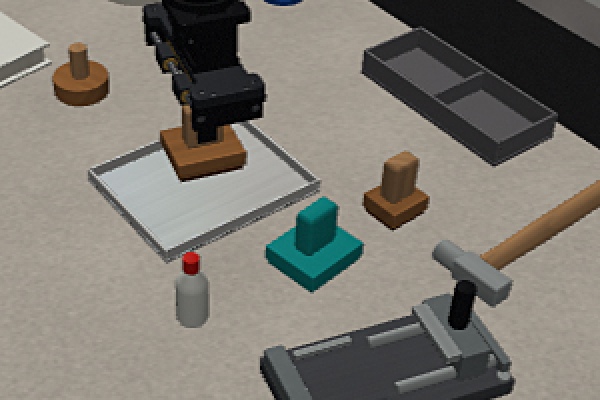

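The block hangs level over the middle of the tray at crop (203,150). Contact is expected at TCP z of about 0.042, so I'll slow down for the end.

>>> drive_tool(moves="0 0 0.01 0 -1; 0 0 0.02 0 -1; 0 0 0.028 0 -1; 0 0 0.033 0 -1; 0 0 0.035 0 -1; 0 0 0.036 0 -1; 0 0 0.037 0 -1; 0 0 0.037 0 -1")

```text
time_s: 11.45
tool_pos: [0.5205, 0.1676, 0.0456]
tool_rot: [180.0, 0.0, 164.2]
force: [-0.1, 0.0, -3.3]
grip_width: 0.0239
```

>>> drive_tool(moves="0 0 0.001 0 -1; 0 0 0.001 0 -1; 0 0 0.002 0 -1; 0 0 0.002 0 -1; 0 0 0.003 0 -1; 0 0 0.003 0 -1; 0 0 0.003 0 -1; 0 0 0.003 0 -1")

```text
time_s: 12.25
tool_pos: [0.5204, 0.1675, 0.0425]
tool_rot: [180.0, 0.0, 164.2]
force: [0.2, 0.2, -4.3]
grip_width: 0.0242
```

Not touching yet, as the wrist still carries the weight. I go on in small steps.

>>> drive_tool(moves="0 0 0.0005 0 -1; 0 0 0.001 0 -1; 0 0 0.001 0 -1; 0 0 0.0015 0 -1; 0 0 0.0015 0 -1; 0 0 0.002 0 -1; 0 0 0.002 0 -1; 0 0 0.002 0 -1")

```text
time_s: 13.05
tool_pos: [0.5205, 0.1676, 0.042]
tool_rot: [180.0, -0.0, 164.2]
force: [-5.6, -2.2, 9.6]
grip_width: 0.0239
```

Contact at 0.042: force +9.6 N up, and the weight is carried. Now I release gradually and rise.

>>> drive_tool(moves="0 0 -0.001 0 -1; 0 0 -0.001 0 -0.5; 0 0 -0.001 0 -0.3; 0 0 -0.001 0 -0.1; 0 0 -0.001 0 0.1; 0 0 -0.001 0 0.2; 0 0 -0.001 0 0.2; 0 0 -0.001 0 0.2", grip_force=10)

```text
time_s: 13.85
tool_pos: [0.5204, 0.1675, 0.0414]
tool_rot: [180.0, 0.0, 164.2]
force: [0.4, 1.0, 0.6]
grip_width: 0.0513
```

>>> drive_tool(moves="0 0 -0.01 0 0.2; 0 0 -0.03 0 0.2; 0 0 -0.06 0 0.2; 0 0 -0.1 0 0.2; 0 0 -0.14 0 0.2; 0 0 -0.16 0 0.2; 0 0 -0.17 0 0.2; 0 0 -0.17 0 0.2")

```text
time_s: 14.65
tool_pos: [0.5211, 0.1677, 0.213]
tool_rot: [179.9, 0.1, 164.2]
force: [0.1, 1.1, -0.4]
grip_width: 0.0521
```

Run:
```python
from h import *
np.set_printoptions(precision=4,suppress=True)
ims=[]
for n in ("scene","side"):
    im,d,c,M=shot(n);P=cloud(d,c,M);p=P.reshape(-1,3);col=im.reshape(-1,3).astype(int)
    near=(abs(p[:,0]-.52)<.07)&(abs(p[:,1]-.167)<.07)&(col[:,0]>col[:,2]+30)
    h=near&(p[:,2]>.072)&(p[:,2]<.085);b=near&(p[:,2]>.02)&(p[:,2]<.035)
    print(n,"handle top z",np.median(p[h,2]),"rect",cv2.minAreaRect((p[h,:2]*1000).astype(np.float32)))
    q=p[near&(p[:,2]>.026)&(p[:,2]<.034)];A=np.c_[q[:,:2],np.ones(len(q))];s=np.linalg.lstsq(A,q[:,2],rcond=None)[0];print(" base top z",np.median(q[:,2]),"tilt deg",np.degrees(np.arctan(np.hypot(*s[:2]))))
    r=pinpoint(n,"jaw_post")[:1]; print(" post",[atz(x["uv"],.106,c,M) for x in r])
    ims.append(im)
save("pics/end.png",np.vstack([ims[0][150:400,:400],ims[1][80:330,130:530]]))
shift((.52,.167,.2),164)
```

```text
scene handle top z 0.0781596183055 rect ((522.3093872070312, 169.45028686523438), (23.38291358947754, 44.710941314697266), 75.86908721923828)
 base top z 0.028394675496224764 tilt deg 0.46032188054719736
 post [array([[ 0.5637, -0.1867,  0.106 ]])]
side handle top z 0.07791649454271965 rect ((519.2794799804688, 165.7798309326172), (25.60928726196289, 41.618690490722656), 73.03141021728516)
 base top z 0.029230627994292102 tilt deg 0.29807910163426465
 post [array([[ 0.5662, -0.1976,  0.106 ]])]
t 14.85 pos [0.5194 0.1672 0.2097] rot [-179.9   -0.1  164.2] F [-0.5  0.4 -0.9] w 0.052 -> shift [-0.0006 -0.      0.0097] turn 0.2
```

View pics/end.png

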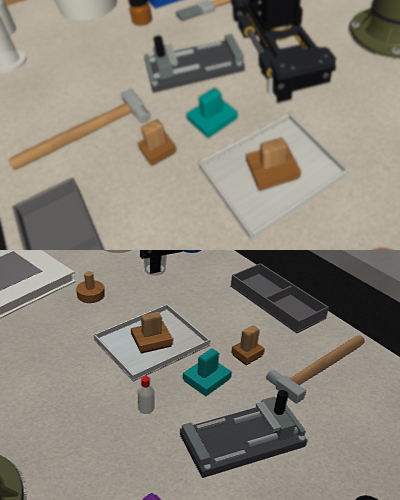

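The block lies flat in the middle of the tray. Its base top is at 0.029 m (4 + 25 mm) and its handle top at 0.078 m, with a tilt under 0.5°. The jaw is open and the gripper is clear.

```bash
python3 -c "
from cell import *
print(sign_off())"
```

```text
the job is handed in; nothing more can be done
None
```

I slid the jaw open, lifted the block out upright and set it face down in the middle of the tray. I handed the job in at about 15 s; no verdict was reported.

- **Jaw:** I gripped the black post and slid it about 59 of its 60 mm. The last pictures still show it open; the scene and side cameras place the post about 11 mm apart across the slide, but both are well past the 40 mm limit.
- **Block:** It touched down in small steps with a peak reading of about 10 N. After release its base top was at 28–29 mm and its handle top at 78 mm, which fits a block resting on the 4 mm tray floor. It is tilted less than 0.5° and within about 3 mm of the tray's centre.
- **Gripper:** It is open and about 0.17 m above where it let go, and the wrist force is about zero.

No check failed.

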